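# Latch and shut the empty cereal dispenser

## Task

Close up the empty cereal dispenser. Swing the red cam-latch lever on its lid clockwise, up over the hump, until it drops into its low notch and stays there, without forcing it against the end of the notch; then turn the white twist knob clockwise until it clicks over into its shut position. Leave everything else on the shelf where it is.

Things in the scene. Friction and masses are not known exactly. Their poses are not given: they have to be found in the camera images.
- dispenser: Low twin-hopper cereal dispenser of clear acrylic with a white base and a grey lid, 180 x 370 mm, fixed to the shelf. Origin: centre of its underside on the shelf; z up, y along its long side, -x its front (roughly towards the robot). The flat grey lid's top is 130 mm above the origin. On the lid stand the cam latch (axis at y = +85 mm, x = 0) and the twist knob (axis at y = -115 mm, x = 0).
- lever_hub (a point): Point on the latch's vertical turning axis, on the top face of the red lever; it turns and rises with the lever. At the start it is 192 mm above the dispenser's underside, on the hump 202 mm, seated in the low notch 186 mm (below 189 mm counts as latched). A spring of 13 to 17 N presses the lever down on the cam, so let it rise and fall by itself while turning it.
- lever_tip (a point): Point in the red lever bar, 100 mm from its turning axis, at half the bar's height (13 mm below lever_hub). The bar is 16 mm wide, 26 mm high, and runs from 12 mm behind the axis to 106 mm out. Its underside is 36 mm above the lid at the start; beyond 56 mm from the axis nothing lies between bar and lid. At the start it points roughly to the dispenser's front.
- lever: The red lever itself. Clockwise from above it runs level for 0.05 to 0.48 rad, climbs 10 mm over 0.7 rad, runs level on the hump for 0.3 rad, then drops 16 mm into the notch, which has 0.1 rad of play. The notch lies 1.2 to 1.8 rad from the start, differently each time; it cannot be seen: feel for it. Origin: on the turning axis, at the lid's top at the start; -x points along the bar to its tip.
- latch_base (a point): Where the latch axis meets the lid; fixed. A fixed dark round housing (112 mm across, 24 mm high) hides the cam, under a red disc 100 mm across. Pushed sideways 85 mm out, a good place, the lever resists with about 1 N on the level, 4 to 10 N on the climb, and goes slack as it drops; the far side of the notch is a hard stop. More than 45 N from the fingers counts as forcing it.
- knob_grip (a point): Centre of the white twist knob's straight wing, on the knob's vertical axis, 160 mm above the dispenser's underside. The wing is 62 mm long (along the point's x), 16 mm wide (along its y), 32 mm high (16 mm above and below this point), on a disc 58 mm across; a red mark lies on its -x end.
- knob (a joint): Angle of the twist knob in rad, growing clockwise seen from above: it starts at 0 to 0.2 (open); a sprung detent resists with about 0.25 Nm from 0.25 on; past 0.65 it clicks over and springs on to 1.05 or more. Below 0.65 it springs back. Stops at 0 and at 1.5. Shut counts as more than 0.95; about 1.25 is good.
- dome: Bystander: glass cake dome on a round wooden board, 230 mm across, 179 mm high; origin at the centre of its underside.
- ramekin: Bystander: ceramic ramekin, 90 mm across, 50 mm high; origin under its centre.
- coaster: Bystander: round bamboo coaster, 100 mm across, 9 mm thick; origin under its centre.
- scoop: Bystander: steel ice cream scoop with a black handle, 200 mm long, 29 mm high, lying along its x; origin on the shelf 130 mm from the handle's end.
- jar: Bystander: glass jar, 84 mm across, 130 mm high; origin under its centre.
- mug: Bystander: white mug, 84 mm across, 90 mm high; origin under its centre.
- tin: Bystander: steel tin, 74 mm across, 110 mm high; origin under its centre.

How it is judged (in metres and radians):
On the way, in this order (a step that is already met when the one before it is completed fails the run):
1. the lever has been turned up onto the hump of the cam (at least 7 mm risen) (z of lever_hub in the frame of dispenser above 0.199 m), for 0.05 s.
2. the lever has dropped into the low notch (z of lever_hub in the frame of dispenser below 0.189 m), for 0.3 s.
3. the knob has clicked over into its shut position (value of joint knob above 0.95 rad), for 0.1 s.
At the end, for the whole second after the job is handed in: The lever rests in the low notch (lever_hub less than 189 mm above the dispenser's underside), the knob stands past its click (more than 0.95 rad), and both are let go (z of lever_hub in the frame of dispenser below 0.189 m and value of joint knob above 0.95 rad); the robot touches nothing.
It fails at once if one of the other things on the shelf is moved more than 20 mm (distance of any of dome, ramekin, coaster, scoop, jar, mug, tin from where it was at the start of the episode above 0.02 m).
It fails at once if the lever is forced: the fingers press on it with more than 45 N (contact force between the fingers and lever above 45 N).
It also fails if it takes over 67 s, if anything falls off the work surface, if the arm or the gripper's body presses on something with over 40 N, if the wrist force passes 120 N, or if a joint passes its speed limit or range.

## Robot

A 6-joint arm with a two-finger parallel gripper is mounted at the origin on the work surface. World frame = base frame: x ahead of the robot, y to its left, z up, the work surface at z = 0. Lengths are in m, angles in degrees, forces in N, time in s.
With the tool pointing down it reaches from about 0.4 to 0.825 m from the base axis. Payload 7 kg.
Tool frame: the origin (TCP) lies midway between the tips of the shut fingers; the grasp point (between the pads) lies 19 mm behind it; x points along the fingers, z is the direction in which the jaws open and shut, and the axes are right-handed (so a half turn about x gives the same grasp; the last joint's range is limited). The gripper opens to 88 mm and grips with 3 to 60 N. Pads are 19 mm wide; open, the fingers measure 130 mm over their backs; the gripper's body (78 mm by 193 mm) begins 47 mm behind the grasp point.
Start: joints at [80.22, 20.546, 0.682, 0, -70.136, -16.507], TCP at [0.299, 0.605, 0.227] pointing down, gripper open.
Joint ranges: [-176.03, 176.03], [-82.01, 121.73], [-58.28, 71.71], [-173.87, 95.51], [-174.79, -0.11], [-173.66, 173.66]. Speed limits (degrees/s): [136.94, 136.94, 172.46, 180, 180, 180].

## Interface

Orientations are given as [roll, pitch, yaw] about the fixed x, y, z axes, in that order (R = Rz(yaw) Ry(pitch) Rx(roll)).
In Python, from plant import ctrl gives the robot as it stands.
- The arm moves only by the tool servo_tool, never from a script. Its argument "motion" is a list of rows, each an object with "offset": the shift along the tool's x, y, z in m, a list of three; "roll": the turn about the tool's x in degrees; "claw": the opening, from -1 (shut) to 1 (fully open), so that 0 is half open. In form: [{"offset": [x, y, z], "roll": roll, "claw": claw}, ...]. A call has 1 to 12 rows; each row shifts and turns the commanded pose from where the row before left it, along the tool's axes as they then stand; what a row does not reach is not made up. A row lasts 1/8 s, in which the tool goes at most 62.5 mm and 10.7 degrees, less where a joint would pass 70% of its speed; a pose out of reach is approached as far as the arm can. A call is refused whole if a number of a shift passes 0.0625 or a number of a turn 10.7, either way. A call with a gripper value outside its range is refused whole. The fingers move at their own pace and stop on an object; the grip force is fixed at half the most. Time passes only in rows, so rows that do not move let the fingers close. It gives the time, the measured TCP pose, the force and the opening at its end, in the units of the state.
- ctrl.get_obs(): the state, without advancing time (a new reading comes with each control period).
- ctrl.snapshot(name): name is "scene" or "top" or "wrist"; returns a dict with "frame" (480x640x3 uint8, blue, green, red), "z_map" (480x640 float32, m along the optical axis (not along the pixel's ray), 0 where there is no reading), "mtx" (3x3 intrinsics, pixels), "extrinsics" (4x4, takes a point from camera to world coordinates). Camera axes: x right, y up, looking along -z (the intrinsics and any distortion apply to the point x, -y, -z); pixel columns grow to the right and rows downward; lengths in m; the calibration is good to about 2 mm. A picture is of the moment at which its call begins.
- ctrl.close_job(): hands the job in, once; it reports no verdict.
The state is a dict: "clock": time; "joint_pos": joint angles; "qvel": joint speeds; "tau": joint torques, N m; "tool_pos": TCP position; "orientation": TCP orientation; "force": force on the tool from outside, world axes, zero at the start; "moment": the same for the moment, N m; "opening": finger opening in m.
Only numpy, scipy, OpenCV 4.12 (cv2) and the standard library are available. Lean on these libraries where they do the work, as an engineer would, in place of code of your own. Each camera call takes 0.05 s, during which the arm holds its last target.

## Working session

There is one attempt and no reset: what is moved stays moved. The work goes in short steps, Python scripts to look and compute and a tool call to move; the robot and the scene stay as the last step left them, time stands still between calls to the robot, and variables do not carry over. Pictures are saved under pics/ and viewed, and the job is handed in when it is done.

Besides the shell and the picture viewer there is one more tool, called as a command line: name --argument value ..., lists and objects as JSON in quotes. servo_tool: Moves the arm, as the interface text tells. Its arguments: {"type":"object","properties":{"motion":{"type":"array"}},"required":["motion"]}

```bash
mkdir -p pics; ls
python3 - <<'E'
from plant import ctrl
import cv2, numpy as np
print(ctrl.get_obs())
for n in ["scene","top"]:
    s=ctrl.snapshot(n); cv2.imwrite(f"pics/{n}0.png",s["frame"]); np.savez(f"pics/{n}0.npz",**s); print(n,s["mtx"],s["extrinsics"])
E
```

```text
pics
{'clock': 0.0, 'joint_pos': array([ 8.02205078e+01,  2.05899766e+01,  6.34252071e-01, -1.88345083e-02,
       -7.01363579e+01, -1.65062350e+01]), 'qvel': array([ 0.05325355,  0.05736772,  0.04842523, -0.06099806,  0.0048415 ,
        0.04362492]), 'tau': array([ 1.68687733e-03, -5.82721066e+01,  2.93046981e+01,  6.99675232e+00,
        7.06955689e-03, -1.59748488e-04]), 'tool_pos': array([0.29874482, 0.60474814, 0.22564683]), 'orientation': array([   5.62354459,   89.90623017, -110.66859644]), 'force': array([-0.34707846,  0.05036821,  0.91468642]), 'moment': array([ 0.05211801,  0.02756611, -0.0186723 ]), 'opening': 0.08725114302196897}
scene [[537.88933704   0.         308.31340543]
 [  0.         537.88933704 249.11161386]
 [  0.           0.           1.        ]] [[-0.73910108 -0.5183094   0.43021502  1.22815318]
 [ 0.67344128 -0.55496209  0.48835839  0.69300427]
 [-0.01436772  0.65067077  0.75922403  1.25385391]
 [ 0.          0.          0.          1.        ]]
top [[573.64346665   0.         324.13072921]
 [  0.         573.64346665 240.61644429]
 [  0.           0.           1.        ]] [[-0.00295016  0.99746212 -0.07113797  0.49375467]
 [-0.99992953 -0.00212444  0.01168021 -0.00438579]
 [ 0.01149944  0.07116742  0.9973981   1.48833986]
 [ 0.          0.          0.          1.        ]]
```

View pics/scene0.png

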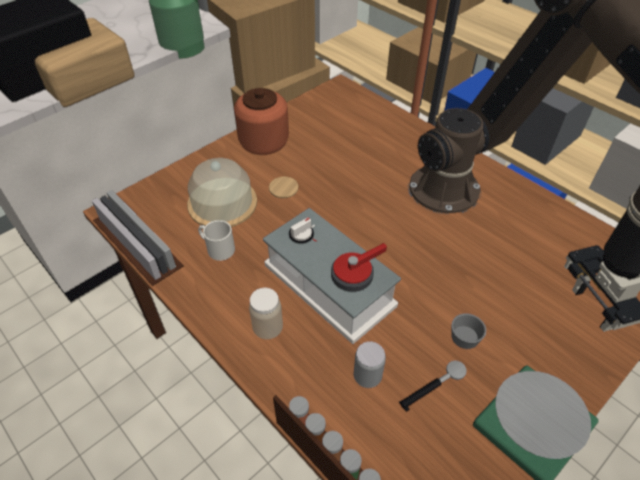

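View pics/top0.png

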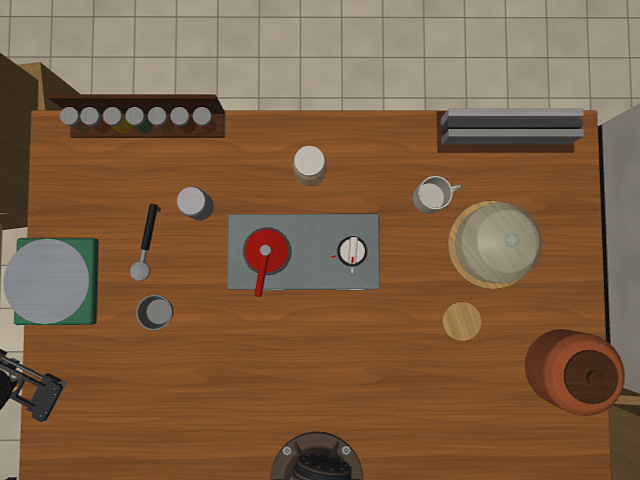

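The scene view shows the dispenser mid-table. In the top view (up = +x, left = +y) the lid spans about (228–379, 214–290), the lever hub is at (265,250) with its tip at (259,295), and the knob is at (352,250). Next I measure these points.

```bash
cat > h.py <<'E'
import numpy as np, cv2
def rays(s,uv):
    uv=np.atleast_2d(np.asarray(uv,float)); K=s["mtx"]; E=s["extrinsics"]
    d=np.c_[(uv[:,0]-K[0,2])/K[0,0],-(uv[:,1]-K[1,2])/K[1,1],-np.ones(len(uv))]
    return E[:3,3],d@E[:3,:3].T
def onplane(s,uv,z):
    o,d=rays(s,uv); return o+d*((z-o[2])/d[:,2])[:,None]
def bydepth(s,uv):
    uv=np.atleast_2d(np.asarray(uv,int)); o,d=rays(s,uv); return o+d*s["z_map"][uv[:,1],uv[:,0]][:,None]
E
python3 - <<'E'
from h import *
s=dict(np.load("pics/top0.npz")); f=s["frame"]
crop=f[190:310,210:400]; cv2.imwrite("pics/crop0.png",cv2.resize(crop,None,fx=4,fy=4,interpolation=cv2.INTER_CUBIC))
b,g,r=[f[...,i].astype(int) for i in range(3)]
hsv=cv2.cvtColor(f,cv2.COLOR_BGR2HSV)
# lid by depth
v,u=np.mgrid[0:480,0:640]; P=bydepth(s,np.c_[u.ravel(),v.ravel()])
z=P[:,2].reshape(480,640)
m=(np.abs(z-.13)<.012)&(hsv[...,1]<70)
m[:, :200]=0;m[:,400:]=0;m[:200]=0;m[310:]=0
pts=P[m.ravel()]; print("lid z",np.median(pts[:,2]),len(pts))
rect=cv2.minAreaRect(np.c_[u[m],v[m]].astype(np.float32)); bx=cv2.boxPoints(rect); W=onplane(s,bx,.13); print("corners",W.round(4).tolist()); c=W.mean(0); print("centre",c, np.linalg.norm(W[0]-W[1]),np.linalg.norm(W[1]-W[2]))
e=W[1]-W[0]; e2=W[2]-W[1]; L=e if np.linalg.norm(e)>np.linalg.norm(e2) else e2
L=L/np.linalg.norm(L); L=L if L[1]>0 else -L; print("yaxis",L,"yaw",np.degrees(np.arctan2(-L[0],L[1])))
hub=c+.085*L; kn=c-.115*L; print("pred hub",hub,"knob",kn)
red=(r>110)&(g<60)&(b<60)&(u>220)&(u<300)&(v>210)&(v<310)
print("red z",np.percentile(P[red.ravel()][:,2],[2,20,50,80,98]))
bar=red&(z>.178)
Q=P[bar.ravel()]; print(len(Q),np.median(Q[:,2]))
if len(Q)>10:
    d=Q[:,:2]-hub[:2]; rr=np.hypot(*d.T); k=rr>.03; print("ang world",np.degrees(np.arctan2(np.mean(d[k,1]),np.mean(d[k,0]))),"rmax",rr.max())
wm=(z>.165)&(u>330)&(u<375)&(v>230)&(v<275)
Q=P[wm.ravel()]; print("wing",len(Q),Q.mean(0),np.median(Q[:,2]))
rw=cv2.minAreaRect(Q[:,:2].astype(np.float32)*1000); print(rw, (cv2.boxPoints(rw)).tolist())
rm=(r>120)&(g<70)&(b<70)&(u>330)&(u<375)&(v>230)&(v<275); print("mark",P[rm.ravel()].mean(0),rm.sum())
E
```

```text
lid z 0.1296252770553672 8966
corners [[0.4769, 0.2065, 0.13], [0.6546, 0.2081, 0.13], [0.654, -0.1513, 0.13], [0.4758, -0.1496, 0.13]]
centre [0.56529567 0.02840823 0.13      ] 0.17769970185446435 0.35940474881584067
yaxis [ 0.00159178  0.99999873 -0.        ] yaw -0.09120240132146065
pred hub [0.56543097 0.11340813 0.13      ] knob [ 0.56511261 -0.08659162  0.13      ]
red z [0.15994597 0.16364957 0.16637495 0.16999754 0.19292755]
235 0.1893003779178366
ang world 172.931137071147 rmax 0.13788727108683949
wing 200 [ 0.56178125 -0.08163006  0.2473219 ] 0.17533449818315128
((535.0934448242188, -62.72993469238281), (43.11009216308594, 136.35714721679688), 52.86349868774414) [[467.7283935546875, -38.75311279296875], [576.4322509765625, -121.0740966796875], [602.45849609375, -86.70675659179688], [493.754638671875, -4.385772705078125]]
mark [ 0.54953975 -0.06316463  0.15281995] 14
```

View pics/crop0.png

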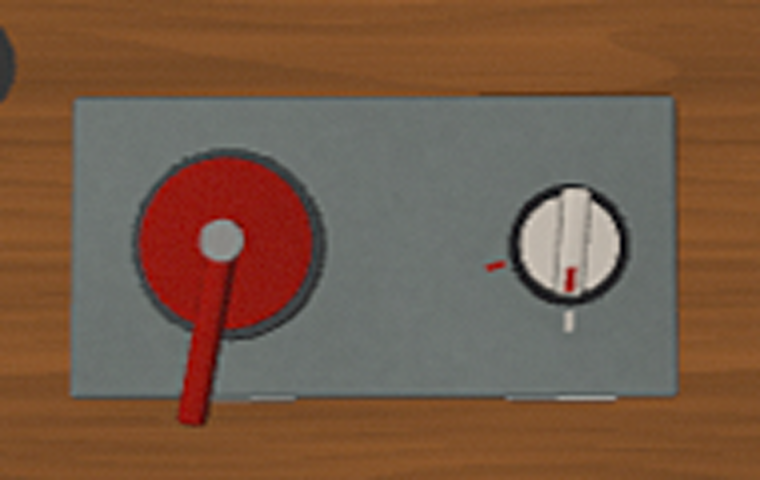

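Run:
```python
from h import *
s=dict(np.load("pics/top0.npz")); f=s["frame"]
u,v=np.meshgrid(np.arange(640),np.arange(480))
b,g,r=[f[...,i].astype(int) for i in range(3)]
cr=lambda x,y:(210+(x+.5)/4-.5,190+(y+.5)/4-.5)
red=(r>90)&(g<60)&(b<60)&(u>220)&(u<300)&(v>210)&(v<300)
# disc: fit ellipse of upper contour part
mm=red.astype(np.uint8); mm=cv2.morphologyEx(mm,cv2.MORPH_OPEN,np.ones((15,15),np.uint8))
c=max(cv2.findContours(mm,0,1)[0],key=len); (x,y),rad=cv2.minEnclosingCircle(c)
print("disc px",x,y,rad, onplane(s,(x,y),.166), 2*np.linalg.norm(onplane(s,(x+rad,y),.166)-onplane(s,(x,y),.166)))
print("cap",onplane(s,cr(222,240),.2))
print("tip end",onplane(s,cr(191,424),.192), "knob disc",onplane(s,cr(570,245),.144))
print("wing ends",onplane(s,[cr(577,188),cr(570,291)],.176))
print("label marks",onplane(s,[cr(496,266),cr(569,321)],.13))
```

```text
disc px 278.0 250.5 11.80052375793457 [[0.56544393 0.08658963 0.166     ]] 0.054394855921962075
cap [[0.5656363  0.11315555 0.2       ]]
tip end [[0.46259717 0.13083119 0.192     ]] knob disc [[ 0.56535005 -0.08579105  0.144     ]]
wing ends [[ 0.59639837 -0.08808472  0.176     ]
 [ 0.5372918  -0.08368397  0.176     ]]
label marks [[ 0.5537402  -0.04268679  0.13      ]
 [ 0.52107152 -0.08575741  0.13      ]]
```

```bash
cat >> h.py <<'E'
from scipy.spatial.transform import Rotation as Ro
HUB=np.array([.5655,.1133]); KN=np.array([.5653,-.0862])
def st(ctrl):
    o=ctrl.get_obs(); R=Ro.from_euler('xyz',o['orientation'],degrees=True).as_matrix()
    th=np.degrees(np.arctan2(R[1,2],R[0,2])); d=o['tool_pos'][:2]-HUB
    print("t",round(o['clock'],2),"tcp",o['tool_pos'].round(4),"th",round(th,1),"q",o['joint_pos'].round(1),"F",o['force'].round(1),"op",round(o['opening'],4),"polar about hub r,ang",np.hypot(*d).round(4),np.degrees(np.arctan2(d[1],d[0])).round(1))
    return o,R,th
def goto(ctrl,p,th2=None):
    o,R,th=st(ctrl); off=R.T@(np.array(p)-o['tool_pos']); print("tool offset",off.round(4), "roll", None if th2 is None else (th-th2+180)%360-180)
E
python3 - <<'E'
from plant import ctrl
from h import *
a=np.radians(170.3)
# approach point: r=.085, behind bar (ccw side) by 8+10+12
rad=np.array([np.cos(a),np.sin(a)]); tan=np.array([np.sin(a),-np.cos(a)]) # push dir
p=HUB+.085*rad-.035*tan; print(rad,tan,p)
goto(ctrl,[*p,.226],170.3)
o,R,th=st(ctrl);print(R.round(3))
E
```

```text
[-0.98570347  0.16848938] [0.16848938 0.98570347] [0.47581808 0.09312198]
t 0.1 tcp [0.2988 0.6048 0.2257] th -116.3 q [ 80.2  20.6   0.6  -0.  -70.1 -16.5] F [-0.1  0.3  0.1] op 0.0878 polar about hub r,ang 0.5592 118.5
tool offset [0.0004 0.3854 0.3803] roll 73.40939102045718
t 0.1 tcp [0.2988 0.6048 0.2257] th -116.3 q [ 80.2  20.6   0.6  -0.  -70.1 -16.5] F [-0.1  0.3  0.1] op 0.0878 polar about hub r,ang 0.5592 118.5
[[-0.001  0.897 -0.443]
 [-0.001 -0.443 -0.897]
 [-1.     0.     0.002]]
```

servo_tool --motion '[{"offset": [0, 0.032, 0.0317], "roll": 0, "claw": -1}, {"offset": [0, 0.032, 0.0317], "roll": 0, "claw": -1}, {"offset": [0, 0.032, 0.0317], "roll": 0, "claw": -1}, {"offset": [0, 0.032, 0.0317], "roll": 0, "claw": -1}, {"offset": [0, 0.032, 0.0317], "roll": 0, "claw": -1}, {"offset": [0, 0.032, 0.0317], "roll": 0, "claw": -1}, {"offset": [0, 0.032, 0.0317], "roll": 0, "claw": -1}, {"offset": [0, 0.032, 0.0317], "roll": 0, "claw": -1}, {"offset": [0, 0.032, 0.0317], "roll": 0, "claw": -1}, {"offset": [0, 0.032, 0.0317], "roll": 0, "claw": -1}, {"offset": [0, 0.032, 0.0317], "roll": 0, "claw": -1}, {"offset": [0, 0.032, 0.0317], "roll": 0, "claw": -1}]'

```text
clock: 1.6
tool_pos: [0.4748, 0.0926, 0.2265]
orientation: [-78.2, 90.0, 165.5]
force: [1.2, 1.1, 0.3]
opening: 0.0006
```

servo_tool --motion '[{"offset": [0, 0, 0], "roll": 10.5, "claw": -1}, {"offset": [0, 0, 0], "roll": 10.5, "claw": -1}, {"offset": [0, 0, 0], "roll": 10.5, "claw": -1}, {"offset": [0, 0, 0], "roll": 10.5, "claw": -1}, {"offset": [0, 0, 0], "roll": 10.5, "claw": -1}, {"offset": [0, 0, 0], "roll": 10.5, "claw": -1}, {"offset": [0, 0, 0], "roll": 10.4, "claw": -1}, {"offset": [0, 0, 0], "roll": 0, "claw": -1}]'

```text
clock: 2.6
tool_pos: [0.4746, 0.094, 0.2263]
orientation: [26.4, 90.0, -163.3]
force: [0.8, -0.3, -0.3]
opening: 0.0004
```

Run:
```python
from plant import ctrl
from h import *
goto(ctrl,[.4758,.0931,.158],170.3)
for n in ["wrist","top"]:
    s=ctrl.snapshot(n); cv2.imwrite(f"pics/{n}1.png",s["frame"]); np.savez(f"pics/{n}1.npz",**s)
```

```text
t 2.6 tcp [0.4746 0.094  0.2263] th 170.4 q [ 34.6   2.3 -22.7  -0.  -65.1 -44.2] F [ 0.8 -0.3 -0.3] op 0.0004 polar about hub r,ang 0.093 -168.0
tool offset [ 0.0683  0.0006 -0.0014] roll 0.07749796184893398
```

View images.

View pics/wrist1.png

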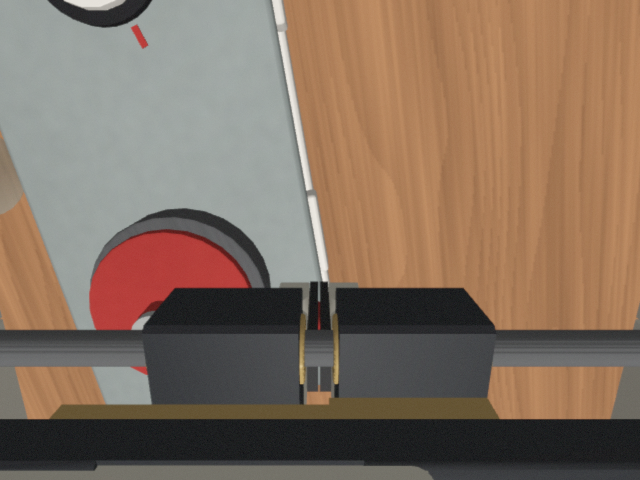

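View pics/top1.png

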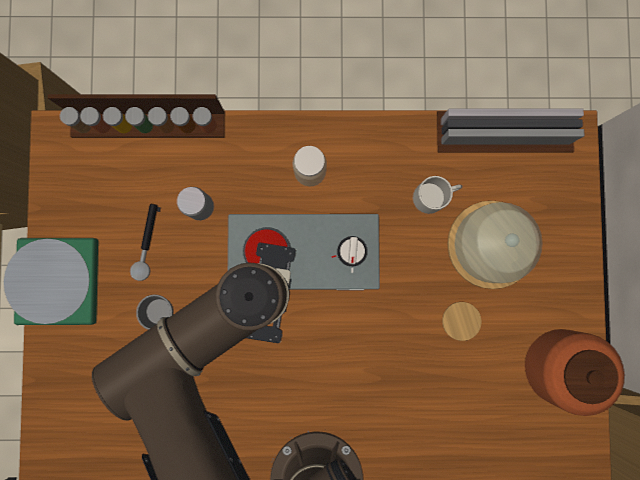

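Run:
```python
from h import *
for n,(u0,v0,w) in {"top0":(265,250,3),"scene0":(353,261,2)}.items():
    s=dict(np.load(f"pics/{n}.npz"))
    uv=[(u,v) for u in range(u0-w,u0+w+1) for v in range(v0-w,v0+w+1)]
    z=bydepth(s,uv)[:,2]; print(n,np.percentile(z,[5,50,95]).round(4))
```

```text
top0 [0.1902 0.1938 0.1977]
scene0 [0.1898 0.1938 0.1968]
```

servo_tool --motion '[{"offset": [0.022, 0, 0], "roll": 0, "claw": -1}, {"offset": [0.022, 0, 0], "roll": 0, "claw": -1}, {"offset": [0.022, 0, 0], "roll": 0, "claw": -1}, {"offset": [0, 0, -0.001], "roll": 0, "claw": -1}]'

```text
clock: 3.2
tool_pos: [0.4747, 0.0933, 0.1593]
orientation: [38.8, 89.8, -150.8]
force: [-0.5, 0.3, 0.4]
opening: 0.0004
```

servo_tool --motion '[{"offset": [0, -0.006, 0], "roll": 0, "claw": -1}, {"offset": [0, -0.006, 0], "roll": 0, "claw": -1}, {"offset": [0, -0.003, 0], "roll": 0, "claw": -1}, {"offset": [0, 0, 0], "roll": 0, "claw": -1}]'

```text
clock: 3.7
tool_pos: [0.4784, 0.1091, 0.1609]
orientation: [-138.6, 90.0, 31.7]
force: [-0.1, -0.1, -0.1]
opening: 0.0006
```

Run:
```python
from plant import ctrl
from h import *
st(ctrl)
s=ctrl.snapshot("scene"); cv2.imwrite("pics/s2.png",cv2.resize(s["frame"][190:330,270:450],None,fx=4,fy=4,interpolation=cv2.INTER_CUBIC))
```

```text
t 3.7 tcp [0.4784 0.1091 0.1609] th 170.4 q [ 35.9   6.3 -27.5   0.  -56.2 -45.5] F [-0.1 -0.1 -0.1] op 0.0006 polar about hub r,ang 0.0872 -177.2
```

View pics/s2.png

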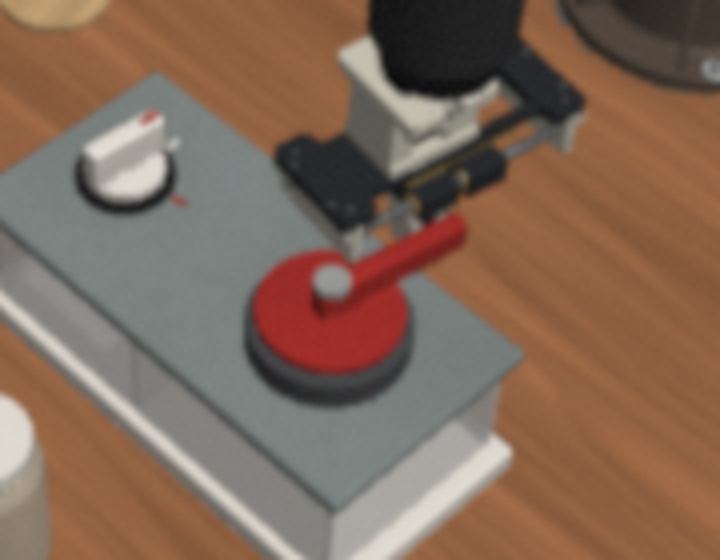

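servo_tool --motion '[{"offset": [0, -0.0045, 0.0008], "roll": 3, "claw": -1}, {"offset": [0, -0.0045, 0.0008], "roll": 3, "claw": -1}]'

```text
clock: 4.0
tool_pos: [0.4775, 0.1164, 0.1604]
orientation: [67.7, 89.8, -128.0]
force: [-1.7, -7.7, 1.8]
opening: 0.0004
```

servo_tool --motion '[{"offset": [0, -0.0045, 0.0008], "roll": 3, "claw": -1}, {"offset": [0, -0.0045, 0.0008], "roll": 3, "claw": -1}]'

```text
clock: 4.25
tool_pos: [0.4771, 0.1237, 0.1602]
orientation: [69.2, 89.6, -132.6]
force: [-7.2, -12.8, 8.3]
opening: 0.0
```

servo_tool --motion '[{"offset": [0, -0.0045, 0.0008], "roll": 3, "claw": -1}, {"offset": [0, -0.0045, 0.0008], "roll": 3, "claw": -1}]'

```text
clock: 4.5
tool_pos: [0.4781, 0.1317, 0.1601]
orientation: [71.3, 89.4, -136.5]
force: [-14.2, -13.3, 13.7]
opening: 0.0
```

servo_tool --motion '[{"offset": [0, -0.0045, 0.0008], "roll": 3, "claw": -1}, {"offset": [0, -0.0045, 0.0008], "roll": 3, "claw": -1}]'

```text
clock: 4.75
tool_pos: [0.4809, 0.1405, 0.1601]
orientation: [75.1, 89.4, -138.7]
force: [-11.3, -11.5, 12.1]
opening: 0.0003
```

Run:
```python
from plant import ctrl
from h import *
st(ctrl)
s=ctrl.snapshot("scene"); cv2.imwrite("pics/s3.png",cv2.resize(s["frame"][190:330,270:450],None,fx=4,fy=4,interpolation=cv2.INTER_CUBIC))
```

```text
t 4.75 tcp [0.4809 0.1405 0.1601] th 146.2 q [ 38.8   7.7 -26.    0.  -56.9 -72.6] F [-11.3 -11.5  12.1] op 0.0003 polar about hub r,ang 0.0889 162.2
```

View pics/s3.png

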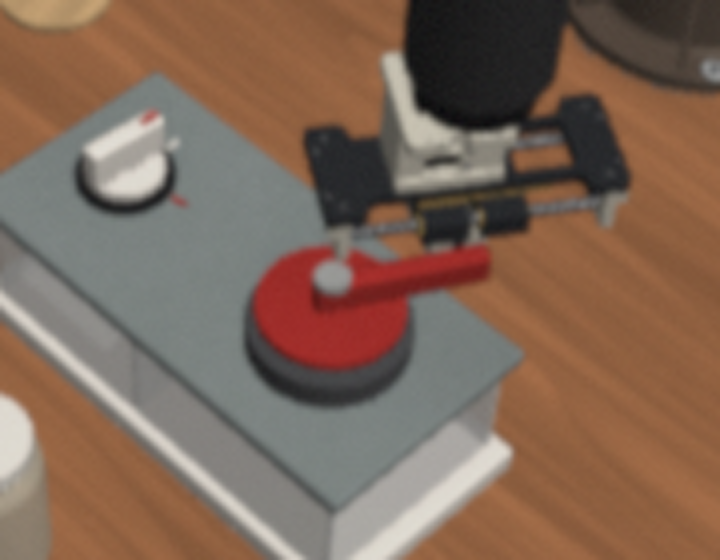

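servo_tool --motion '[{"offset": [0, -0.0045, 0], "roll": 1, "claw": -1}, {"offset": [0, -0.0045, 0], "roll": 1, "claw": -1}, {"offset": [0, -0.0045, 0.0005], "roll": 2, "claw": -1}]'

```text
clock: 5.18
tool_pos: [0.4881, 0.1523, 0.1599]
orientation: [75.9, 89.5, -141.9]
force: [-12.8, -10.4, 11.8]
opening: 0.0002
```

servo_tool --motion '[{"offset": [0, -0.0045, 0.0008], "roll": 3, "claw": -1}, {"offset": [0, -0.0045, 0.0008], "roll": 3, "claw": -1}]'

```text
clock: 5.42
tool_pos: [0.4925, 0.1602, 0.1601]
orientation: [81.9, 89.5, -141.9]
force: [-14.2, -9.6, 12.0]
opening: 0.0007
```

Run:
```python
from plant import ctrl
from h import *
st(ctrl)
s=ctrl.snapshot("scene"); cv2.imwrite("pics/s4.png",cv2.resize(s["frame"][190:330,270:450],None,fx=4,fy=4,interpolation=cv2.INTER_CUBIC))
```

```text
t 5.42 tcp [0.4925 0.1602 0.1601] th 136.2 q [ 39.7   9.3 -24.   -0.  -57.3 -83.6] F [-14.2  -9.6  12. ] op 0.0007 polar about hub r,ang 0.0868 147.3
```

View pics/s4.png

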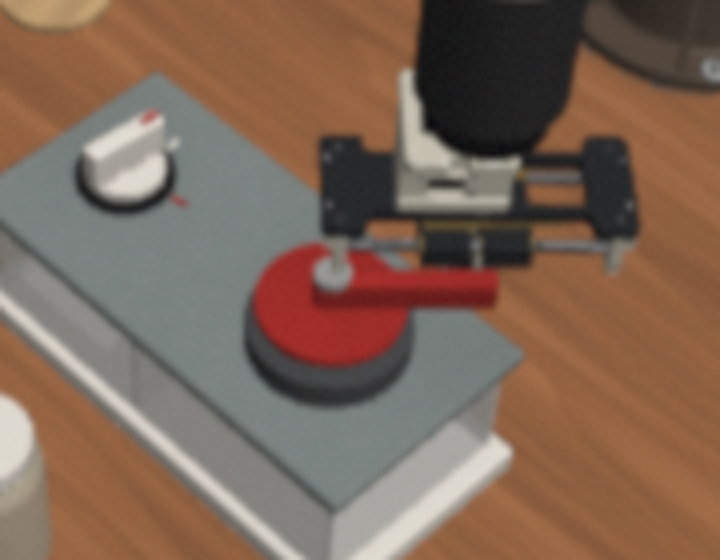

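servo_tool --motion '[{"offset": [0, -0.0045, 0.0008], "roll": 3, "claw": -1}, {"offset": [0, -0.0045, 0.0008], "roll": 3, "claw": -1}]'

```text
clock: 5.72
tool_pos: [0.4983, 0.1681, 0.1601]
orientation: [87.6, 89.5, -142.2]
force: [-12.0, -8.6, 5.9]
opening: 0.0009
```

servo_tool --motion '[{"offset": [0, -0.0045, 0.0008], "roll": 3, "claw": -1}, {"offset": [0, -0.0045, 0.0008], "roll": 3, "claw": -1}]'

```text
clock: 5.98
tool_pos: [0.5031, 0.1747, 0.1596]
orientation: [88.5, 89.4, -147.4]
force: [-12.3, -6.2, 8.5]
opening: 0.0004
```

servo_tool --motion '[{"offset": [0, -0.0045, 0.0008], "roll": 3, "claw": -1}]'

```text
clock: 6.1
tool_pos: [0.5081, 0.1789, 0.1603]
orientation: [95.7, 89.6, -143.1]
force: [-10.8, -5.4, 8.6]
opening: 0.0005
```

servo_tool --motion '[{"offset": [0, -0.0045, 0.0008], "roll": 3, "claw": -1}]'

```text
clock: 6.22
tool_pos: [0.5121, 0.1822, 0.1604]
orientation: [99.8, 89.7, -142.0]
force: [-7.3, -5.1, 7.5]
opening: 0.0007
```

Run:
```python
from plant import ctrl
from h import *
st(ctrl)
s=ctrl.snapshot("scene"); cv2.imwrite("pics/s5.png",cv2.resize(s["frame"][190:330,270:450],None,fx=4,fy=4,interpolation=cv2.INTER_CUBIC))
```

```text
t 6.22 tcp [0.5121 0.1822 0.1604] th 118.2 q [  40.2   11.5  -21.1   -0.   -57.7 -102.1] F [-7.3 -5.1  7.5] op 0.0007 polar about hub r,ang 0.0872 127.8
```

View pics/s5.png

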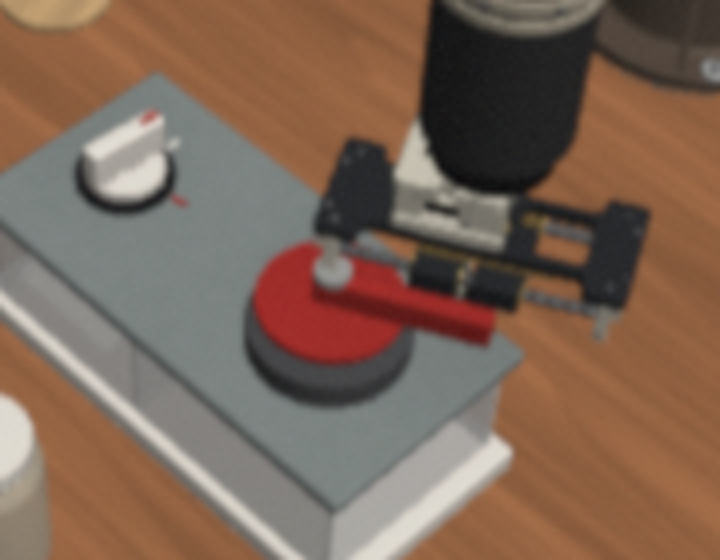

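servo_tool --motion '[{"offset": [0, -0.003, 0.0006], "roll": 2, "claw": -1}, {"offset": [0, -0.003, 0.0006], "roll": 2, "claw": -1}]'

```text
clock: 6.52
tool_pos: [0.5171, 0.1861, 0.1604]
orientation: [104.7, 89.7, -141.1]
force: [-8.3, -6.2, 7.5]
opening: 0.0006
```

servo_tool --motion '[{"offset": [0, -0.003, 0.0006], "roll": 2, "claw": -1}, {"offset": [0, -0.003, 0.0006], "roll": 2, "claw": -1}]'

```text
clock: 6.78
tool_pos: [0.5224, 0.1897, 0.1603]
orientation: [109.6, 89.7, -140.2]
force: [-2.5, -4.1, 0.4]
opening: 0.0006
```

Run:
```python
from plant import ctrl
from h import *
st(ctrl)
s=ctrl.snapshot("scene"); cv2.imwrite("pics/s6.png",cv2.resize(s["frame"][190:330,270:450],None,fx=4,fy=4,interpolation=cv2.INTER_CUBIC))
z=bydepth(s,[(u,v) for u in range(350,357) for v in range(255,262)])[:,2]; print(np.percentile(z,[5,50,95]))
```

```text
t 6.78 tcp [0.5224 0.1897 0.1603] th 110.2 q [  40.1   12.6  -19.7   -0.   -58.  -109.9] F [-2.5 -4.1  0.4] op 0.0006 polar about hub r,ang 0.0877 119.4
[0.20172941 0.20386686 0.23420598]
```

View pics/s6.png

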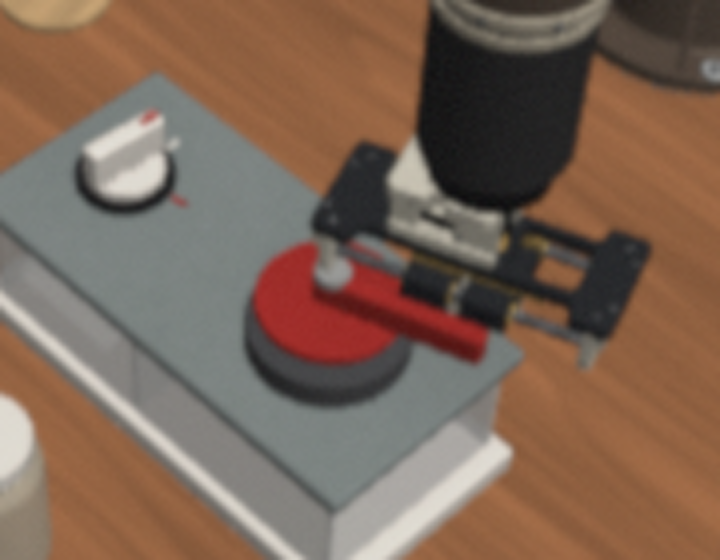

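servo_tool --motion '[{"offset": [0, -0.003, 0.0006], "roll": 2, "claw": -1}, {"offset": [0, -0.003, 0.0006], "roll": 2, "claw": -1}]'

```text
clock: 7.08
tool_pos: [0.53, 0.1952, 0.1607]
orientation: [-67.8, 89.9, 38.4]
force: [-0.2, -0.3, -0.0]
opening: 0.0002
```

servo_tool --motion '[{"offset": [0, -0.003, 0.0006], "roll": 2, "claw": -1}, {"offset": [0, -0.003, 0.0006], "roll": 2, "claw": -1}]'

```text
clock: 7.32
tool_pos: [0.5354, 0.198, 0.1607]
orientation: [-64.8, 90.0, 37.4]
force: [0.0, -1.0, -1.6]
opening: 0.0005
```

servo_tool --motion '[{"offset": [0, -0.003, 0.0006], "roll": 2, "claw": -1}]'

```text
clock: 7.45
tool_pos: [0.5373, 0.1988, 0.1605]
orientation: [94.3, 89.9, -165.5]
force: [-5.7, 1.4, 4.5]
opening: -0.0001
```

```bash
cat > look.py <<'E'
from plant import ctrl
from h import *
import sys
st(ctrl)
s=ctrl.snapshot("scene"); cv2.imwrite(f"pics/{sys.argv[1]}.png",cv2.resize(s["frame"][190:330,270:450],None,fx=4,fy=4,interpolation=cv2.INTER_CUBIC))
z=bydepth(s,[(u,v) for u in range(350,357) for v in range(256,263)])[:,2]; print(np.percentile(z,[5,25,50,95]))
E
python3 look.py s7
```

```text
t 7.45 tcp [0.5373 0.1988 0.1605] th 100.2 q [  39.8   14.   -17.7   -0.   -58.3 -119.7] F [-5.7  1.4  4.5] op -0.0001 polar about hub r,ang 0.09 108.3
[0.16010334 0.18445809 0.18745021 0.23116363]
```

View pics/s7.png

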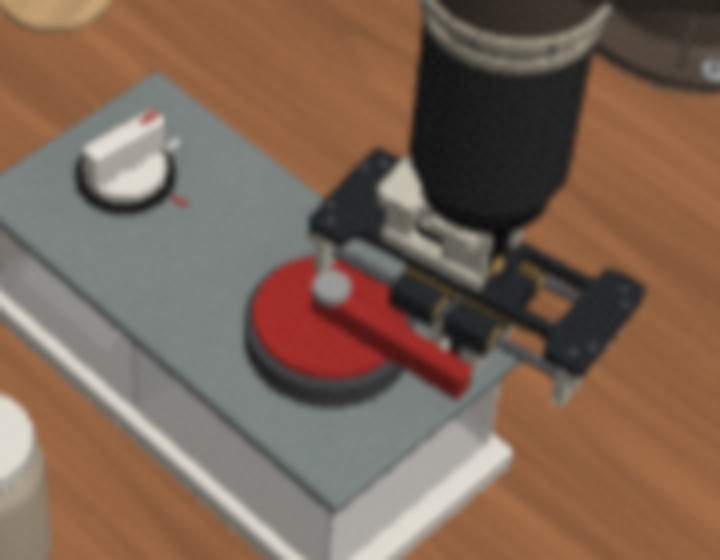

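The red disc now sits visibly lower on the housing, with the cap at (332,288) in the crop. The cap reads about 187 mm, against 194 mm at the start and 204 mm on the hump, so the lever has dropped. I'll back off and lift.

servo_tool --motion '[{"offset": [0, 0.006, 0], "roll": 0, "claw": -1}, {"offset": [0, 0.01, 0], "roll": 0, "claw": -1}, {"offset": [0, 0.014, 0], "roll": 0, "claw": -1}, {"offset": [-0.03, 0, 0], "roll": 0, "claw": -1}, {"offset": [-0.04, 0, 0], "roll": 0, "claw": -1}, {"offset": [-0.02, 0, 0], "roll": 0, "claw": -1}, {"offset": [0, 0, 0], "roll": 0, "claw": -1}]'

```text
clock: 8.38
tool_pos: [0.5082, 0.1938, 0.2525]
orientation: [-62.5, 89.8, 37.8]
force: [-0.5, 0.7, -1.0]
opening: 0.0004
```

```bash
python3 look.py s8
python3 - <<'E'
from plant import ctrl
from h import *
goto(ctrl,[*KN,.25],-94.3)
E
```

```text
t 8.38 tcp [0.5082 0.1938 0.2525] th 100.3 q [  41.5    7.1  -13.8    0.   -68.9 -121.2] F [-0.5  0.7 -1. ] op 0.0004 polar about hub r,ang 0.0988 125.5
[0.15905652 0.16236416 0.185439   0.19051672]
t 8.43 tcp [0.5076 0.1934 0.2511] th 100.3 q [  41.5    7.2  -13.9   -0.   -68.9 -121.2] F [-0.   0.1 -0.8] op 0.0005 polar about hub r,ang 0.0989 125.9
tool offset [ 0.0008 -0.0067 -0.2854] roll -165.3756275652451
```

View pics/s8.png

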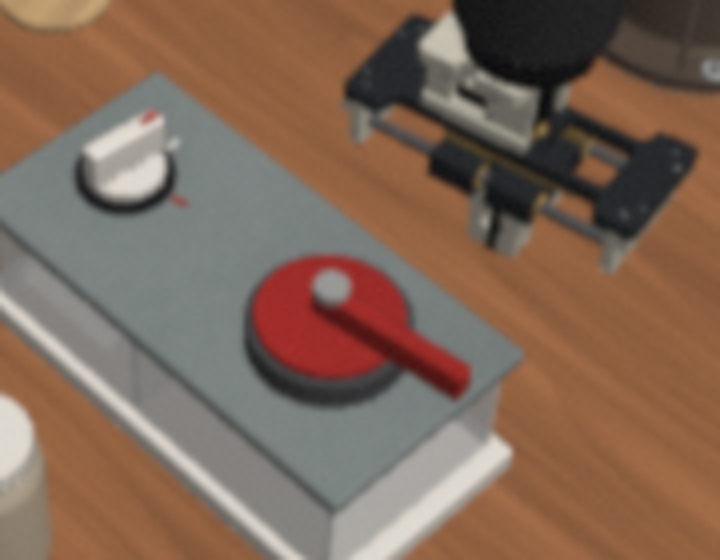

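servo_tool --motion '[{"offset": [0, -0.0008, -0.0357], "roll": 0, "claw": -1}, {"offset": [0, -0.0008, -0.0357], "roll": 0, "claw": -1}, {"offset": [0, -0.0008, -0.0357], "roll": 0, "claw": -1}, {"offset": [0, -0.0008, -0.0357], "roll": 0, "claw": -1}, {"offset": [0, -0.0008, -0.0357], "roll": 0, "claw": -1}, {"offset": [0, -0.0008, -0.0357], "roll": 0, "claw": -1}, {"offset": [0, -0.0008, -0.0357], "roll": 0, "claw": -1}, {"offset": [0, -0.0008, -0.0357], "roll": 0, "claw": -1}]'

```text
clock: 9.43
tool_pos: [0.5647, -0.0875, 0.2492]
orientation: [80.4, 89.9, -179.3]
force: [0.6, 0.4, -0.4]
opening: 0.0005
```

servo_tool --motion '[{"offset": [0, 0, 0], "roll": -10.3, "claw": 1}, {"offset": [0, 0, 0], "roll": -10.3, "claw": 1}, {"offset": [0, 0, 0], "roll": -10.3, "claw": 1}, {"offset": [0, 0, 0], "roll": -10.3, "claw": 1}, {"offset": [0, 0, 0], "roll": -10.3, "claw": 1}, {"offset": [0, 0, 0], "roll": -10.3, "claw": 1}, {"offset": [0, 0, 0], "roll": -10.3, "claw": 1}, {"offset": [0, 0, 0], "roll": -10.3, "claw": 1}]'

```text
clock: 10.42
tool_pos: [0.5646, -0.0863, 0.2491]
orientation: [-1.6, 89.9, -178.5]
force: [0.3, 0.7, 0.3]
opening: 0.075
```

servo_tool --motion '[{"offset": [0, 0, 0], "roll": -10.3, "claw": 1}, {"offset": [0, 0, 0], "roll": -10.3, "claw": 1}, {"offset": [0, 0, 0], "roll": -10.3, "claw": 1}, {"offset": [0, 0, 0], "roll": -10.3, "claw": 1}, {"offset": [0, 0, 0], "roll": -10.3, "claw": 1}, {"offset": [0, 0, 0], "roll": -10.3, "claw": 1}, {"offset": [0, 0, 0], "roll": -10.3, "claw": 1}, {"offset": [0, 0, 0], "roll": -10.3, "claw": 1}, {"offset": [0, 0, 0], "roll": 0, "claw": 1}]'

```text
clock: 11.55
tool_pos: [0.5648, -0.0864, 0.2494]
orientation: [-84.6, 89.9, -179.6]
force: [-0.2, -0.6, 0.4]
opening: 0.0877
```

Run:
```python
from plant import ctrl
from h import *
goto(ctrl,[*KN,.148],-94.3)
for n in ["wrist","scene"]:
    s=ctrl.snapshot(n); np.savez(f"pics/{n}9.npz",**s); cv2.imwrite(f"pics/{n}9.png",s["frame"])
```

```text
t 11.55 tcp [ 0.5648 -0.0864  0.2494] th -95.0 q [ 10.9  10.1 -10.6  -0.  -69.4  74.1] F [-0.2 -0.6  0.4] op 0.0877 polar about hub r,ang 0.1997 -90.2
tool offset [ 0.1014  0.0007 -0.0002] roll -0.6578547771078433
```

View pics/wrist9.png

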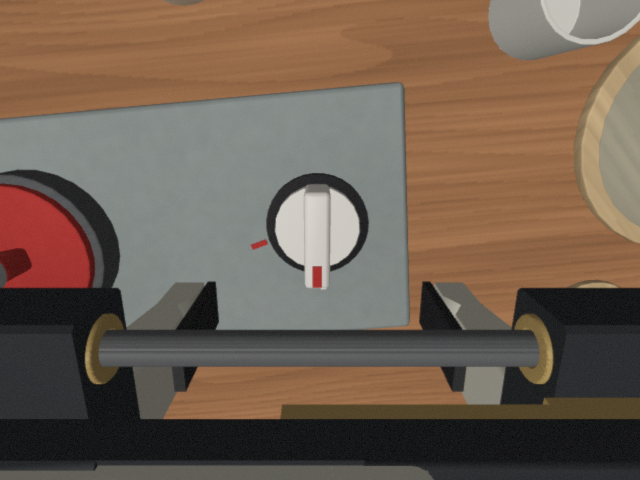

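View pics/scene9.png

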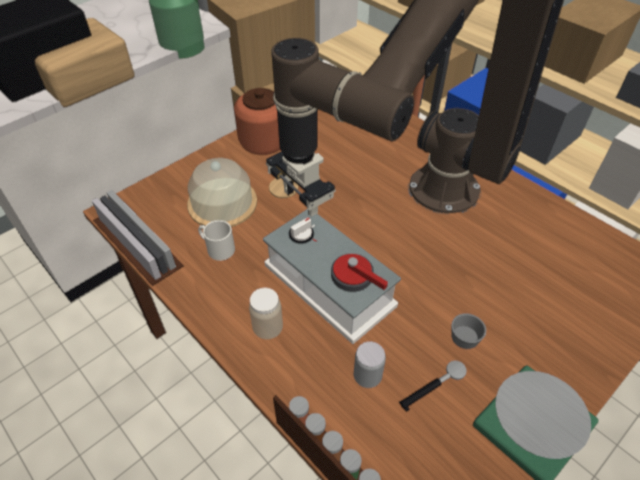

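servo_tool --motion '[{"offset": [0.033, 0, 0], "roll": 0, "claw": 1}, {"offset": [0.033, 0, 0], "roll": 0, "claw": 1}, {"offset": [0.033, 0, 0], "roll": 0, "claw": 1}, {"offset": [0, 0, 0], "roll": 0, "claw": 1}]'

```text
clock: 12.15
tool_pos: [0.5636, -0.0867, 0.1491]
orientation: [-79.0, 89.7, -174.1]
force: [-0.9, 0.2, 1.7]
opening: 0.0878
```

servo_tool --motion '[{"offset": [0, 0, 0], "roll": 0, "claw": -1}, {"offset": [0, 0, 0], "roll": 0, "claw": -1}, {"offset": [0, 0, 0], "roll": 0, "claw": -1}, {"offset": [0, 0, 0], "roll": 0, "claw": -1}, {"offset": [0, 0, 0], "roll": 0, "claw": -1}, {"offset": [0, 0, 0], "roll": 0, "claw": -1}, {"offset": [0, 0, 0], "roll": 0, "claw": -1}, {"offset": [0, 0, 0], "roll": 0, "claw": -1}, {"offset": [0, 0, 0], "roll": 0, "claw": -1}]'

```text
clock: 13.28
tool_pos: [0.5657, -0.0855, 0.1516]
orientation: [170.1, 89.9, 75.2]
force: [-0.6, 5.3, 1.9]
opening: 0.016
```

Run:
```python
from plant import ctrl
from h import *
o,_,_=st(ctrl); print(o['moment'])
```

```text
t 13.28 tcp [ 0.5657 -0.0855  0.1516] th -94.9 q [ 10.9  14.4 -18.5  -0.1 -57.1  74.2] F [-0.6  5.3  1.9] op 0.016 polar about hub r,ang 0.1988 -89.9
[1.85221226 0.27248271 0.02577962]
```

servo_tool --motion '[{"offset": [0, 0, 0], "roll": 8, "claw": -1}, {"offset": [0, 0, 0], "roll": 8, "claw": -1}, {"offset": [0, 0, 0], "roll": 8, "claw": -1}, {"offset": [0, 0, 0], "roll": 8, "claw": -1}, {"offset": [0, 0, 0], "roll": 8, "claw": -1}, {"offset": [0, 0, 0], "roll": 8, "claw": -1}, {"offset": [0, 0, 0], "roll": 8, "claw": -1}, {"offset": [0, 0, 0], "roll": 8, "claw": -1}, {"offset": [0, 0, 0], "roll": 3, "claw": -1}, {"offset": [0, 0, 0], "roll": 0, "claw": -1}]'

```text
clock: 14.52
tool_pos: [0.5672, -0.0837, 0.1516]
orientation: [-150.1, 89.7, 48.0]
force: [2.1, 12.8, 0.1]
opening: 0.0157
```

```bash
python3 - <<'E'
from plant import ctrl
from h import *
o,_,_=st(ctrl); print(o['moment'])
E
python3 look.py s10
```

```text
t 14.53 tcp [ 0.5672 -0.0837  0.1516] th -161.9 q [ 11.   14.4 -18.4  -0.2 -57.    7.2] F [ 2.1 12.8  0.1] op 0.0157 polar about hub r,ang 0.197 -89.5
[ 4.79462166 -0.83754729 -0.01194236]
t 14.53 tcp [ 0.5672 -0.0837  0.1516] th -161.9 q [ 11.   14.4 -18.4  -0.2 -57.    7.2] F [ 2.1 12.8  0.1] op 0.0157 polar about hub r,ang 0.197 -89.5
[0.15733145 0.1604049  0.18619424 0.18949762]
```

View pics/s10.png

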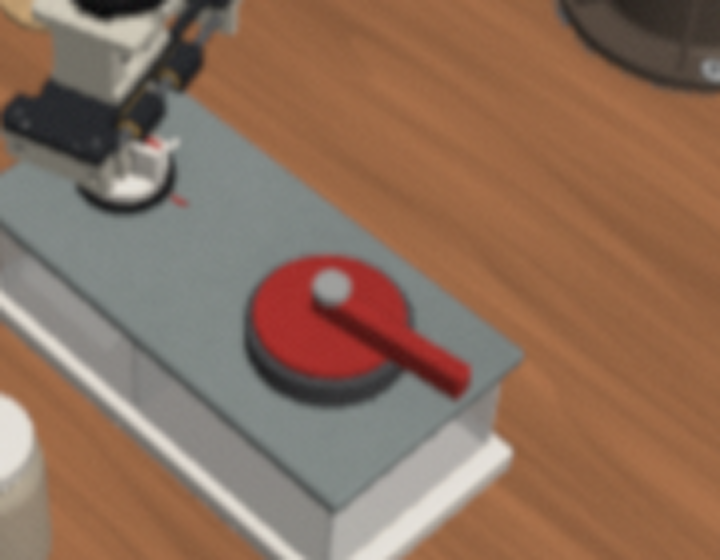

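Run:
```python
from plant import ctrl
from h import *
s=ctrl.snapshot("wrist"); cv2.imwrite("pics/w11.png",s["frame"])
s=ctrl.snapshot("scene"); cv2.imwrite("pics/s11.png",cv2.resize(s["frame"][180:260,255:355],None,fx=8,fy=8,interpolation=cv2.INTER_CUBIC)[:600])
```

```text
(no output)
```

View pics/w11.png

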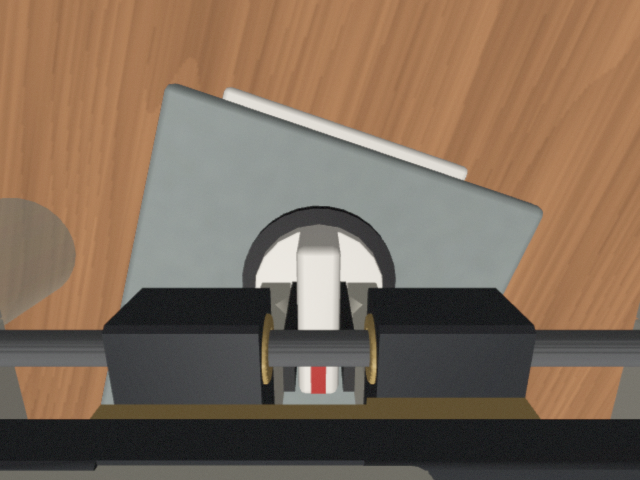

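View pics/s11.png

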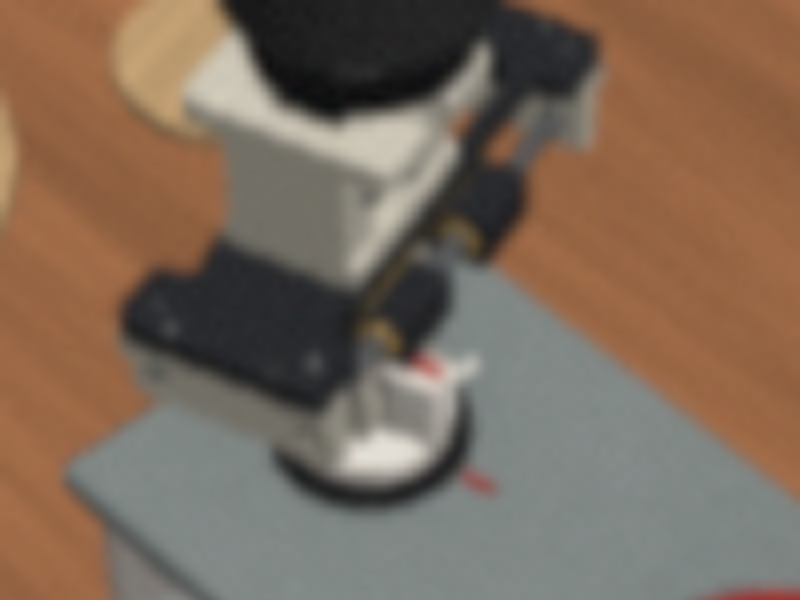

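In the wrist view the wing (320,320) lies square between the pads, so the knob turned with the jaws and the mark now points near the red lid label. Next I let go and lift.

servo_tool --motion '[{"offset": [0, 0, 0], "roll": 0, "claw": 1}, {"offset": [0, 0, 0], "roll": 0, "claw": 1}, {"offset": [0, 0, 0], "roll": 0, "claw": 1}, {"offset": [0, 0, 0], "roll": 0, "claw": 1}, {"offset": [0, 0, 0], "roll": 0, "claw": 1}, {"offset": [0, 0, 0], "roll": 0, "claw": 1}, {"offset": [-0.03, 0, 0], "roll": 0, "claw": 1}, {"offset": [-0.04, 0, 0], "roll": 0, "claw": 1}, {"offset": [-0.05, 0, 0], "roll": 0, "claw": 1}, {"offset": [-0.02, 0, 0], "roll": 0, "claw": 1}, {"offset": [0, 0, 0], "roll": 0, "claw": 1}]'

```text
clock: 16.05
tool_pos: [0.5664, -0.0865, 0.2936]
orientation: [167.9, 89.8, 6.0]
force: [0.4, -0.2, -0.4]
opening: 0.0877
```

```bash
python3 look.py s12
python3 - <<'E'
from plant import ctrl
from h import *
s=ctrl.snapshot("wrist"); cv2.imwrite("pics/w12.png",s["frame"])
f=s["frame"].astype(int); 
v,u=np.mgrid[0:480,0:640]; P=bydepth(s,np.c_[u.ravel(),v.ravel()]); z=P[:,2].reshape(480,640)
ok=(np.hypot(*(P[:,:2]-KN).T)<.04).reshape(480,640)&(z<.185)
m=ok&(f[...,2]>120)&(f[...,1]<80)&(f[...,0]<80); p=P[m.ravel()].mean(0); d=p[:2]-KN
print("mark",m.sum(),p,"ang",np.degrees(np.arctan2(d[1],d[0])))
w=ok&(z>.168); q=P[w.ravel()][:,:2]; c=q.mean(0); U,S,V=np.linalg.svd(q-c,full_matrices=False); print("wing n",len(q),c,np.degrees(np.arctan2(V[0,1],V[0,0]))%180)
E
```

```text
t 16.05 tcp [ 0.5664 -0.0865  0.2936] th -161.9 q [ 10.9   8.7  -6.5   0.  -74.5   7.2] F [ 0.4 -0.2 -0.4] op 0.0877 polar about hub r,ang 0.1998 -89.7
[0.15660533 0.16064714 0.18621453 0.19155862]
mark 100 [ 0.5609034  -0.06484726  0.1768156 ] ang 101.63479580563518
wing n 1841 [ 0.56840444 -0.08760337] 108.2681984580101
```

View pics/w12.png

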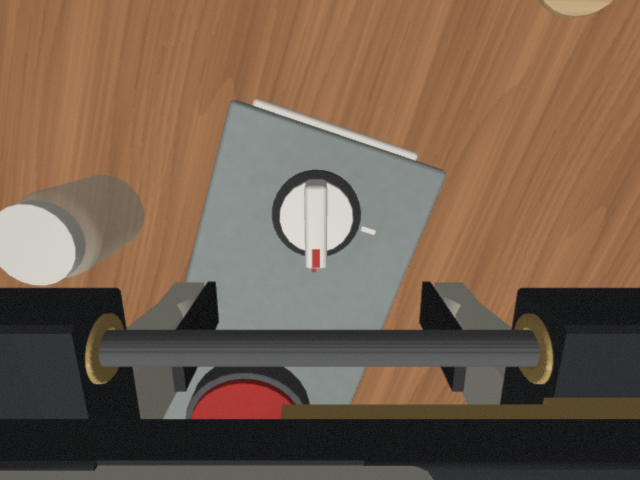

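View pics/s12.png

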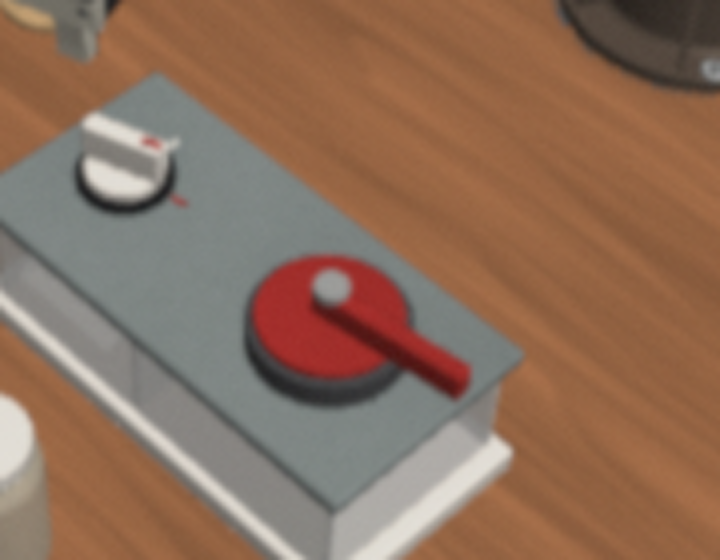

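Run:
```python
from plant import ctrl
from h import *
s1=ctrl.snapshot("scene"); s0=dict(np.load("pics/scene0.npz"))
for s in (s0,s1):
    f=s["frame"][250:275,340:366].astype(int); v,u=np.mgrid[250:275,340:366]
    m=(np.abs(f[...,2]-f[...,1])<25)&(f.mean(2)>110); uv=(u[m].mean(),v[m].mean())
    z=np.median(bydepth(s,np.c_[u[m],v[m]])[:,2]); print(m.sum(),uv,z)
    o,d=rays(s,uv); d=d[0]; t=((HUB-o[:2])@d[:2])/(d[:2]@d[:2]); print(o+t*d)
```

```text
117 (np.float64(351.6666666666667), np.float64(254.74358974358975)) 0.1319100159402884
[0.56858281 0.10981344 0.20913442]
162 (np.float64(352.9691358024691), np.float64(254.65432098765433)) 0.13071264619773182
[0.56641979 0.11225195 0.20985131]
```

Run:
```python
from plant import ctrl
from h import *
s1=ctrl.snapshot("scene"); s0=dict(np.load("pics/scene0.npz"))
for s in (s0,s1):
    v,u=np.mgrid[250:275,340:366]; f=s["frame"][250:275,340:366].astype(int)
    P=bydepth(s,np.c_[u.ravel(),v.ravel()]); z=P[:,2].reshape(u.shape)
    m=(z>.175)&(z<.215)&(f[...,1]>90); print(m.sum(),u[m].mean(),v[m].mean(),np.median(z[m]),P[m.ravel()].mean(0).round(4))
```

```text
58 352.9310344827586 259.9655172413793 0.19373677797528044 [0.5687 0.1155 0.1934]
62 352.741935483871 261.51612903225805 0.18781359080525928 [0.5692 0.1157 0.1879]
```

Run:
```python
from plant import ctrl
print(ctrl.close_job())
```

```text
the job is handed in; nothing more can be done
None
```

I closed up the dispenser and handed the job in at about 16 s of the 67 s allowed; the hand-in gives no verdict.

- **Lever:** I pushed it clockwise about 70° with the shut fingers. The cap rose about 10 mm on the hump, the force then went slack as it dropped, and I backed off. The highest wrist force I read was about 24 N, but forces are only shown at the end of each move. The last depth check puts the cap 5.9 mm below its starting height, which matches the 6 mm expected in the low notch.
- **Knob:** I gripped the wing and turned it 67° clockwise. After I let go, the wing stood at about 1.25 rad with its mark on the red lid label. The red mark on its own gave a rougher 1.37 rad; both are well past the 0.95 needed.
- **Everything else:** the gripper ended open, 0.29 m up, with wrist forces under 1 N. I kept clear of the other things on the shelf, but I did not measure their positions again at the end.

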